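# Tip the standing pan onto the scale and tare it

### The job

The blue baking pan has been left standing on its edge on the weighing platform. Push it over, without lifting it, so that it lies flat with its open side up and wholly on the platform, then press the green tare button on the scale's indicator all the way down and let go. Do not press the red button, and leave everything else on the counter where it is.

Things in the scene. Friction and masses are not known exactly. Their poses are not given: they have to be found in the camera images.
- pan: Loose blue metal pan 190 x 150 mm, 40 deep, 4 mm walls, about 0.5 kg, standing on a long side wall near one platform edge. Origin: centre of that wall's 190 x 40 mm foot. x along the length; +y out of the open mouth (mouth plane y = +20, outside of base y = -20 mm); z up, top wall at 150 mm. A few N at the top towards -y, some 20 mm, and it falls onto its base; then y is up, origin 20 mm over the platform.
- pan_top (a point): Middle of the pan's mouth rim at the wall opposite to the one it stands on: (0, 20, 150) mm in the pan's frame, the top edge on the open side at the start.
- pan_corner0 (a point): Corner of the outside of the pan's base, (-95, -20, 0) mm in the pan's frame (at the platform from the start).
- pan_corner1 (a point): Corner of the outside of the pan's base, (95, -20, 0) mm in the pan's frame (at the platform from the start).
- pan_corner2 (a point): Corner of the outside of the pan's base, (95, -20, 150) mm in the pan's frame (at the top at the start).
- pan_corner3 (a point): Corner of the outside of the pan's base, (-95, -20, 150) mm in the pan's frame (at the top at the start).
- scale: Bench scale, fixed: square steel platform 250 x 250 mm, flat top 50 mm above the counter, no rim. Origin: under the platform's centre, on the counter; x and y parallel to its edges, z up. The pan starts near its +y edge, mouth facing outwards, base towards the middle of the platform.
- indicator: White indicator of the scale, fixed, left or right of the scale: keypad 100 mm deep (x), 140 wide (y), 30 high, with a display hump 75 mm high from x = 15 mm on. Origin: centre of its underside, z up. Two buttons on the keypad at x = -20 mm: green at y = +35, red at y = -35 mm.
- tare (a joint): Travel of the green tare button, a spring button with a cap 28 mm across: 0 up, 0.006 m fully down, which takes about 5 N; it springs back.
- tare_top (a point): Centre of the top of the green button's cap. It is pressed straight down.
- power (a joint): Travel of the red button, like the green one (0 up, 0.006 m down). Not to be pressed.
- power_top (a point): Centre of the top of the red button's cap.
- tub: Red food tub with a white lid, 106 x 136 mm, 87 mm high, loose, on the side of the scale where the indicator is not. Origin: centre of the underside. To be left alone.
- oil: Green glass oil bottle, 60 mm across, 190 mm high, loose. Origin: centre of the underside. To be left alone.
- shaker: Clear herb shaker with a steel cap, 58 mm across, 103 mm high, loose. Origin: centre of the underside. To be left alone.
- can: Red-labelled can, 74 mm across, 110 mm high, loose. Origin: centre of the underside. To be left alone.
- scraper: Steel dough scraper with a wooden handle, lying flat, about 95 x 120 mm, 22 mm high, loose. Origin: underside, near its middle. To be left alone.
- spoon: Spoon 200 mm long, lying flat along its x, loose. Origin: underside, at its middle. To be left alone.
Not all that is in view belongs to the job. What is shaped like the indicator but purple is not meant.

How it is judged:
On the way, in this order (a step that is already met when the one before it is completed fails the run):
1. the pan lies flat at rest, open side up, wholly on the platform (angle between pan's own y axis and vertical below 0.08 rad and height (world z) of pan between 0.06 and 0.08 m and linear speed of pan below 0.02 m/s and x of pan_corner0 in the frame of scale between -0.13 and 0.13 m and y of pan_corner0 in the frame of scale between -0.13 and 0.13 m and x of pan_corner1 in the frame of scale between -0.13 and 0.13 m and y of pan_corner1 in the frame of scale between -0.13 and 0.13 m and x of pan_corner2 in the frame of scale between -0.13 and 0.13 m and y of pan_corner2 in the frame of scale between -0.13 and 0.13 m and x of pan_corner3 in the frame of scale between -0.13 and 0.13 m and y of pan_corner3 in the frame of scale between -0.13 and 0.13 m), for 0.2 s.
2. the green tare button is pressed down, with the pan lying on the platform (all of step 1 and value of joint tare above 0.004 m), for 0.05 s.
At the end, for the whole second after the job is handed in: The pan is at rest, flat on the platform with its open side up (within 0.08 rad), no base corner more than 5 mm beyond the platform's edge; the green button has been pressed at least 4 mm down after that and is up again; the red button is up; no other thing has moved 30 mm or more (all of step 1 and value of joint each of tare, power below 0.002 m and distance of each of tub, oil, shaker, can, scraper, spoon from where it was at the start of the episode below 0.03 m); the robot touches nothing.
It fails at once if the pan is lifted: the wall it stood on leaves the platform by more than 20 mm beyond what tipping gives (height (world z) of pan above 0.09 m).
It fails at once if the pan is pushed off the platform (height (world z) of pan below 0.04 m).
It fails at once if the red button is pressed (value of joint power above 0.003 m).
It fails at once if the green button is pressed before the pan lies flat (value of joint tare above 0.004 m and angle between pan's own y axis and vertical above 0.2 rad).
It fails at once if the tub, bottle, shaker, can, scraper or spoon is moved 30 mm from its place (distance of any of tub, oil, shaker, can, scraper, spoon from where it was at the start of the episode above 0.03 m).
It also fails if it takes over 38 s, if anything falls off the work surface, if the arm or the gripper's body presses on something with over 40 N, if the wrist force passes 120 N, or if a joint passes its speed limit or range.

### The arm

A 6-joint arm with a two-finger parallel gripper is mounted at the origin on the work surface. World frame = base frame: x ahead of the robot, y to its left, z up, the work surface at z = 0. Lengths are in m, angles in rad, forces in N, time in s.
With the tool pointing down it reaches from about 0.25 to 0.8 m from the base axis. Payload 3.9 kg.
Tool frame: the origin (TCP) lies midway between the tips of the shut fingers; the grasp point (between the pads) lies 19 mm behind it (bot.grip_point_offset is the distance from the TCP to the grasp point, in m); z points along the fingers, y is the direction in which the jaws open and shut (so a half turn about z gives the same grasp; the last joint's range is limited). The gripper opens to 85 mm and grips with 20 to 120 N. Pads are 22 mm wide; open, the fingers measure 114 mm over their backs; the gripper's body (76 mm by 85 mm) begins 54 mm behind the grasp point. The pads swing forward as they close: fully open they stand 13 mm farther back than shut.
Start: joints at [-1.255, 0.26, -0.138, 1.173, 0, 1.571], TCP at [0.163, -0.499, 0.195] pointing down, gripper open.
Joint ranges: [-2.78, 2.78], [-0.83, 1.72], [-1.28, 1.37], [-1.9, 2.12], [-1.57, 1.48], [-3.14, 3.14]. Speed limits (rad/s): [2.57, 2.57, 3.14, 3.14, 3.14, 3.14].

### API

Orientations are given as a unit quaternion [w, x, y, z].
In Python, from station import bot, imaging gives the robot as it stands. The module is installed in compiled form; this text tells all that it offers.
- The arm moves only by the tool send_rows, never from a script. Its argument "deltas" is text: rows parted by semicolons, each of 5 numbers parted by spaces: the finger opening in mm, from 0 to 85.4, then the shift along the tool's x, y, z in mm, then the turn about the tool's z in rad. A call has 1 to 12 rows; each row shifts and turns the commanded pose from where the row before left it, along the tool's axes as they then stand; what a row does not reach is not made up. A row lasts 1/12 s, in which the tool goes at most 41.7 mm and 7.16 degrees, less where a joint would pass 70% of its speed; a pose out of reach is approached as far as the arm can. A call is refused whole if a number of a shift passes 41.7 or a number of a turn 0.125, either way. A call with a gripper value outside its range is refused whole. The fingers move at their own pace and stop on an object; the grip force is fixed at half the most. Time passes only in rows, so rows that do not move let the fingers close. It gives the time, the measured TCP pose, the force and the opening at its end, in the units of the state.
- bot.get_state(): the state, without advancing time (a new reading comes with each control period).
- imaging.read_camera(name): name is "side" or "top" or "wrist"; returns a dict with "image" (480x640x3 uint8, red, green, blue), "z_map" (480x640 float32, m along the optical axis (not along the pixel's ray), 0 where there is no reading), "fx", "fy", "cx", "cy" (pixels), "R" (3x3) and "t" (3): a world point X has camera coordinates R X + t; the wrist camera has in their place "T_tool_cam" (4x4, takes a point from camera to tool coordinates, whose origin is the TCP and whose axes are the flange's). Camera axes: x right, y down, z forward; pixel columns grow to the right and rows downward; lengths in m; the calibration is good to about 2 mm. A picture is of the moment at which its call begins: read the wrist's pose just before it.
- bot.sign_off(): hands the job in, once; it reports no verdict.
The state is a dict: "t": time; "qpos": joint angles; "joint_vel": joint speeds; "joint_efforts": joint torques, N m; "eef_pos": TCP position; "ee_rot": TCP orientation; "wrist_force": force on the tool from outside, world axes, zero at the start; "torque": the same for the moment, N m; "grip_width": finger opening in m.
Only numpy, scipy, OpenCV 4.12 (cv2) and the standard library are available. Lean on these libraries where they do the work, as an engineer would, in place of code of your own. Each camera call takes 0.05 s, during which the arm holds its last target. There are 200 camera calls.

## Working session

There is one attempt and no reset: what is moved stays moved. The work goes in short steps, Python scripts to look and compute and a tool call to move; the robot and the scene stay as the last step left them, time stands still between calls to the robot, and variables do not carry over. Pictures are saved under pics/ and viewed, about 8 in all and at most 12, crops included, and the job is handed in when it is done.

Besides the shell and the picture viewer there is one more tool, called after "Request:" as name(argument=value, ...) on one line, values as JSON. send_rows: Moves the arm, as the interface text tells. Its arguments: {"type":"object","properties":{"deltas":{"type":"string"}},"required":["deltas"]}

```bash
mkdir -p pics
cat > h.py <<'E'
import numpy as np, cv2
from station import bot, imaging
def world(c, us, vs, zs=None):
    us=np.asarray(us,int);vs=np.asarray(vs,int);z=c["z_map"][vs,us] if zs is None else zs
    P=np.stack([(us-c["cx"])/c["fx"]*z,(vs-c["cy"])/c["fy"]*z,z],-1)
    return (P-c["t"])@c["R"]
def cloud(c):
    v,u=np.mgrid[0:480,0:640]; return world(c,u.ravel(),v.ravel()).reshape(480,640,3)
E
python3 - <<'E'
from h import *
s=bot.get_state(); print(s["t"],s["eef_pos"],s["ee_rot"],s["wrist_force"])
for n in("top","side"):
    c=imaging.read_camera(n); cv2.imwrite(f"pics/{n}0.png",c["image"][:,:,::-1]); np.savez(f"{n}0.npz",**c)
    print(n,-c["R"].T@c["t"],c["R"][2])
E
```

```text
0.0 [ 0.16280324 -0.49830353  0.19406846] [-9.84727138e-04  9.87560978e-01  1.57233339e-01 -1.49340867e-04] [-1.00202957 -0.89602452  0.51988114]
top [0.42641418 0.00550243 1.65219307] [ 0.07191994  0.00496018 -0.99739807]
side [0.20257796 0.70744559 0.91621803] [ 0.3205378  -0.62919214 -0.70807681]
```

View pics/top0.png

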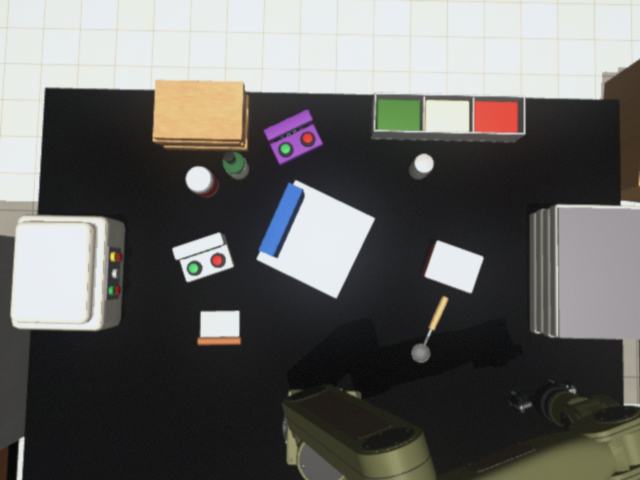

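View pics/side0.png

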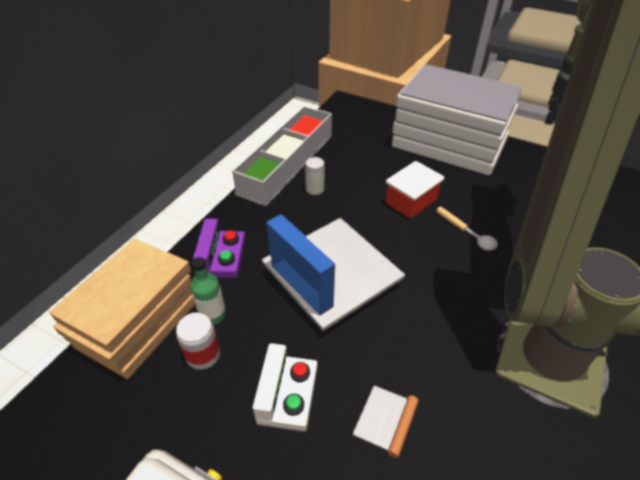

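The top view (up = +x, left = +y) shows the pan upright at about (282,220) on the platform centred near (318,238). The white indicator's green button is at (194,268) and its red one at (218,260). The side view agrees: pan (300,265), green (293,403).

Run:
```python
from h import *
for n in("top","side"):
    c=dict(np.load(f"{n}0.npz")); P=cloud(c); hsv=cv2.cvtColor(c["image"],cv2.COLOR_RGB2HSV)
    h,s,v=hsv[...,0],hsv[...,1],hsv[...,2]; xy=P[...,:2]; z=P[...,2]
    m=(abs(z-.05)<.006)&(s<60)&(v>100)&(np.hypot(P[...,0]-.5,P[...,1]-.02)<.25)
    r=cv2.minAreaRect(xy[m].astype(np.float32)); print(n,"platform",r,np.round(cv2.boxPoints(r),3).tolist(),np.median(z[m]))
    b=(h>100)&(h<125)&(s>120)&(v>60)&(np.hypot(P[...,0]-.5,P[...,1]-.05)<.3)
    t=b&(z>.19); r=cv2.minAreaRect(xy[t].astype(np.float32)); print(" pan top",r,np.round(cv2.boxPoints(r),3).tolist(),z[t].max(),np.median(z[t]))
    for name,q in(("green",(h>45)&(h<80)),("red",(h<8)|(h>172))):
        k=(q&(s>140)&(v>70)&(z>.02)&(z<.06)).astype(np.uint8)
        N,L,st,ce=cv2.connectedComponentsWithStats(k)
        for i in range(1,N):
            if st[i,4]>40: print(" ",name,ce[i].round(),st[i,4],np.median(P[L==i],0).round(4),P[L==i][:,2].max().round(4))
    # indicator and nearby objects heights
    for nm,ct in(("ind",(.48,.28)),):
        w=(z>.06)&(z<.09)&(s<60)&(v>100)&(np.hypot(P[...,0]-ct[0],P[...,1]-ct[1])<.13)
        if w.sum()>20:
            r=cv2.minAreaRect(xy[w].astype(np.float32)); print(" hump",np.round(cv2.boxPoints(r),3).tolist())
```

```text
top platform ((0.5317049026489258, 0.03304946422576904), (0.24941153824329376, 0.2500684857368469), 65.32708740234375) [[0.3659999966621399, -0.02800000086426735], [0.5929999947547913, -0.13199999928474426], [0.6970000267028809, 0.09399999678134918], [0.4699999988079071, 0.19900000095367432]] 0.05013139504469098
 pan top ((0.5460115075111389, 0.05800682306289673), (0.18135182559490204, 0.18802239000797272), 69.73654174804688) [[0.4259999990463257, 0.006000000052154064], [0.6029999852180481, -0.05999999865889549], [0.6660000085830688, 0.11100000143051147], [0.48899999260902405, 0.17599999904632568]] 1.6521930658288395 0.20012544764765197
  red [493. 112.] 45 [ 0.8978 -0.4651  0.0574] 0.0599
  red [504. 121.] 80 [ 0.8738 -0.4937  0.0581] 0.06
  red [307. 138.] 80 [0.8172 0.0634 0.0516] 0.0584
  red [217. 260.] 77 [0.4641 0.3073 0.0522] 0.058
 hump [[0.46399998664855957, 0.40700000524520874], [0.5070000290870667, 0.28600001335144043], [0.5419999957084656, 0.2980000078678131], [0.49900001287460327, 0.41999998688697815]]
side platform ((0.5299639105796814, 0.034447237849235535), (0.252654
[... 367 characters left out ...]
4699999988079071, 0.14100000262260437], [0.6470000147819519, 0.06599999964237213], [0.6639999747276306, 0.10599999874830246], [0.4869999885559082, 0.1809999942779541]] 0.20426396748597145 0.20021866561613577
  green [225. 256.] 73 [0.7803 0.1303 0.0511] 0.056
  green [293. 402.] 156 [0.4368 0.3774 0.0519] 0.056
  red [410. 200.] 527 [ 0.4417 -0.2917  0.0404] 0.0599
  red [230. 236.] 94 [0.8126 0.0674 0.0503] 0.0564
  red [203. 355.] 325 [0.6535 0.3801 0.0431] 0.0599
  red [300. 369.] 161 [0.4602 0.3126 0.0515] 0.0562
 hump [[0.4620000123977661, 0.40799999237060547], [0.5049999952316284, 0.2879999876022339], [0.5410000085830688, 0.3009999990463257], [0.49799999594688416, 0.41999998688697815]]
```

Request:
send_rows(deltas="0 0 0 -12 -0.095;0 0 0 -12 -0.095;0 0 0 -12 -0.095;0 0 0 -12 -0.095;0 0 0 -12 -0.095;0 0 0 -12 -0.095;0 0 0 -12 -0.095;0 0 0 -12 -0.095;0 0 0 -12 -0.093")

```text
t: 0.85
eef_pos: [0.1629, -0.4987, 0.303]
ee_rot: [-0.001, 0.833, 0.554, 0.0]
wrist_force: [-0.3, -0.5, -0.4]
grip_width: -0.0002
```

```bash
cat >> h.py <<'E'
from scipy.spatial.transform import Rotation as Ro
def go(X):
    s=bot.get_state(); w,x,y,z=s["ee_rot"]; R=Ro.from_quat([x,y,z,w])
    print("t",s["t"].__round__(2),"tcp",s["eef_pos"].round(4),"xaxis",np.degrees(np.arctan2(*R.as_matrix()[1::-1,0])).round(1),"q",s["qpos"].round(2),"F",s["wrist_force"].round(1))
    for p in X: print(p,"->",(R.inv().apply(np.array(p)-s["eef_pos"])*1000).round(1))
E
python3 - <<'E'
from h import *
pt=np.array([.575,.142]); m=np.array([.39,.921])
go([[*(pt+.055*m),.30],[*(pt+.055*m),.18],[*(pt-.06*m),.18],[.437,.377,.1]])
E
```

```text
t 0.85 tcp [ 0.1629 -0.4987  0.303 ] xaxis 67.2 q [-1.25  0.24  0.11  1.45  0.    0.71] F [-0.3 -0.5 -0.4]
[np.float64(0.5964499999999999), np.float64(0.192655), 0.3] -> [805.2 132.2   3.6]
[np.float64(0.5964499999999999), np.float64(0.192655), 0.18] -> [805.1 132.3 123.6]
[np.float64(0.5516), np.float64(0.08673999999999998), 0.18] -> [690.1 132.  123.5]
[0.437, 0.377, 0.1] -> [913.3 -86.  203.9]
```

Request:
send_rows(deltas="0 36 6 0 0;0 36 6 0 0;0 36 6 0 0;0 36 6 0 0;0 36 6 0 0;0 36 6 0 0;0 36 6 0 0;0 36 6 0 0;0 36 6 0 0;0 36 6 0 0;0 36 6 0 0;0 36 6 0 0")

```text
t: 1.85
eef_pos: [0.3986, -0.1279, 0.3027]
ee_rot: [-0.0, 0.834, 0.552, -0.0]
wrist_force: [0.0, -0.3, -0.6]
grip_width: -0.0
```

Request:
send_rows(deltas="0 37 6 0 0;0 37 6 0 0;0 37 6 0 0;0 37 6 0 0;0 37 6 0 0;0 37 6 0 0;0 37 6 0 0;0 37 6 0 0;0 37 6 0 0;0 37 6 0 0;0 0 0 0 0;0 0 0 0 0")

```text
t: 2.85
eef_pos: [0.5986, 0.189, 0.3006]
ee_rot: [-0.0, 0.833, 0.553, -0.002]
wrist_force: [0.5, -0.1, 0.0]
grip_width: -0.0003
```

Run:
```python
from h import *
pt=np.array([.575,.142]); m=np.array([.39,.921])
go([[*(pt+.055*m),.18],[*pt,.18]])
c=imaging.read_camera("side"); cv2.imwrite("pics/side1.png",c["image"][:,:,::-1])
```

```text
t 2.85 tcp [0.5986 0.189  0.3006] xaxis 67.1 q [ 0.31  0.44  0.4   1.54 -0.    2.28] F [ 0.5 -0.1  0. ]
[np.float64(0.5964499999999999), np.float64(0.192655), 0.18] -> [  2.8  -3.1 120.6]
[np.float64(0.575), np.float64(0.142), 0.18] -> [-52.2  -3.2 120.8]
```

View pics/side1.png

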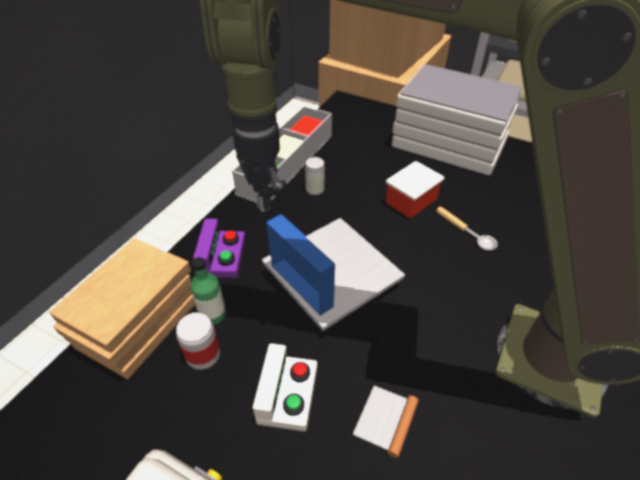

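Request:
send_rows(deltas="0 0 -1 22 0;0 0 -1 22 0;0 0 -1 22 0;0 0 0 22 0;0 0 0 20 0;0 0 0 4 0;0 -10 0 0 0;0 -10 0 0 0;0 -6 0 0 0;0 -4 0 0 0;0 -4 0 0 0;0 0 0 0 0")

```text
t: 3.9
eef_pos: [0.5824, 0.1564, 0.192]
ee_rot: [0.0, 0.834, 0.551, 0.001]
wrist_force: [-0.0, 0.5, -0.0]
grip_width: -0.0001
```

Request:
send_rows(deltas="0 -4 0 0 0;0 -4 0 0 0;0 -4 0 0 0;0 -4 0 0 0;0 0 0 0 0")

```text
t: 4.32
eef_pos: [0.5756, 0.1419, 0.1908]
ee_rot: [0.0, 0.834, 0.552, -0.0]
wrist_force: [-0.4, 0.6, -0.2]
grip_width: -0.0001
```

Run:
```python
from h import *
go([[.575,.142,.19]])
c=imaging.read_camera("side"); cv2.imwrite("pics/side2.png",cv2.resize(c["image"][150:350,180:440,::-1],None,fx=3,fy=3))
```

```text
t 4.32 tcp [0.5756 0.1419 0.1908] xaxis 66.9 q [ 0.24  0.38  0.03  1.22 -0.    2.22] F [-0.4  0.6 -0.2]
[0.575, 0.142, 0.19] -> [-0.1 -0.6  0.8]
```

View pics/side2.png

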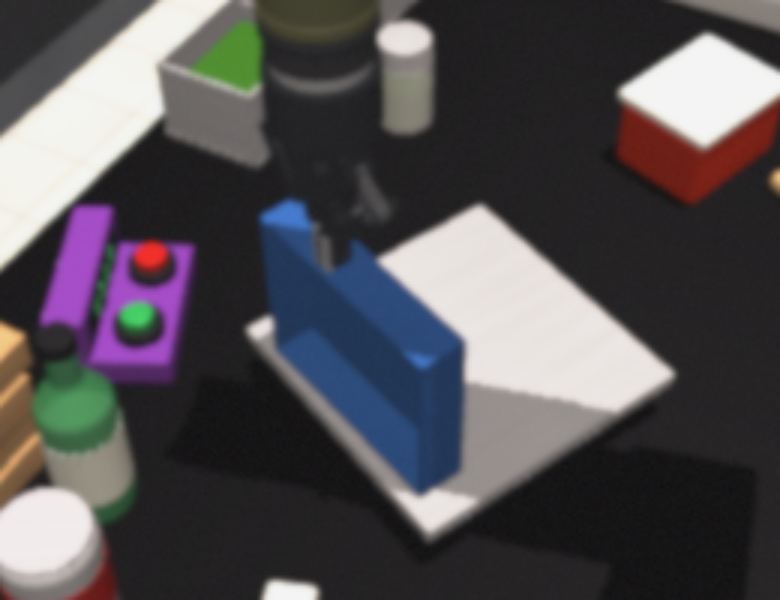

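The closed fingers are at the middle of the rim (crop 330,245) and the pan is still upright; I'll keep pushing.

Request:
send_rows(deltas="0 -4 0 0 0;0 -4 0 0 0;0 -4 0 0 0;0 -4 0 0 0;0 -4 0 0 0;0 0 0 0 0")

```text
t: 4.87
eef_pos: [0.5677, 0.1233, 0.191]
ee_rot: [0.0, 0.834, 0.551, -0.0]
wrist_force: [-0.1, 0.1, 0.1]
grip_width: -0.0001
```

```bash
cat >> h.py <<'E'
def pan(n="side"):
    c=imaging.read_camera(n); P=cloud(c); hsv=cv2.cvtColor(c["image"],cv2.COLOR_RGB2HSV)
    b=(hsv[...,0]>100)&(hsv[...,0]<125)&(hsv[...,1]>120)&(hsv[...,2]>40)&(np.hypot(P[...,0]-.5,P[...,1]-.05)<.3)&(P[...,2]<.3)
    Q=P[b]; print("pan z",np.percentile(Q[:,2],[1,50,90,99]).round(3)); t=Q[Q[:,2]>np.percentile(Q[:,2],99)-.012]
    r=cv2.minAreaRect(t[:,:2].astype(np.float32)); print("top rect",r,cv2.boxPoints(r).round(3).tolist()); return c
E
python3 - <<'E'
from h import *
go([]); pan()
E
```

```text
t 4.87 tcp [0.5677 0.1233 0.191 ] xaxis 66.9 q [ 0.21  0.36 -0.01  1.21 -0.    2.19] F [-0.1  0.1  0.1]
pan z [0.051 0.117 0.201 0.203]
top rect ((0.5679231882095337, 0.12363757193088531), (0.04177987948060036, 0.19279511272907257), 67.02442169189453) [[0.47099998593330383, 0.1420000046491623], [0.6489999890327454, 0.06700000166893005], [0.6650000214576721, 0.10499999672174454], [0.4869999885559082, 0.18000000715255737]]
```

Run:
```python
from h import *
c=imaging.read_camera("side"); a=cv2.resize(c["image"][150:350,200:400,::-1],(400,400))
d=imaging.read_camera("top"); b=cv2.resize(d["image"][150:300,240:390,::-1],(400,400))
cv2.imwrite("pics/s3.png",np.hstack([a,b]))
P=cloud(c); print(P[225:245:5,280:300:5].round(3))
```

```text
[[[0.629 0.099 0.201]
  [0.618 0.096 0.202]
  [0.61  0.088 0.2  ]
  [0.567 0.135 0.26 ]]

 [[0.62  0.114 0.202]
  [0.611 0.107 0.2  ]
  [0.602 0.102 0.2  ]
  [0.567 0.135 0.246]]

 [[0.613 0.125 0.2  ]
  [0.603 0.12  0.2  ]
  [0.593 0.116 0.201]
  [0.583 0.112 0.202]]

 [[0.647 0.078 0.124]
  [0.595 0.133 0.2  ]
  [0.586 0.128 0.2  ]
  [0.576 0.124 0.201]]]
```

View pics/s3.png

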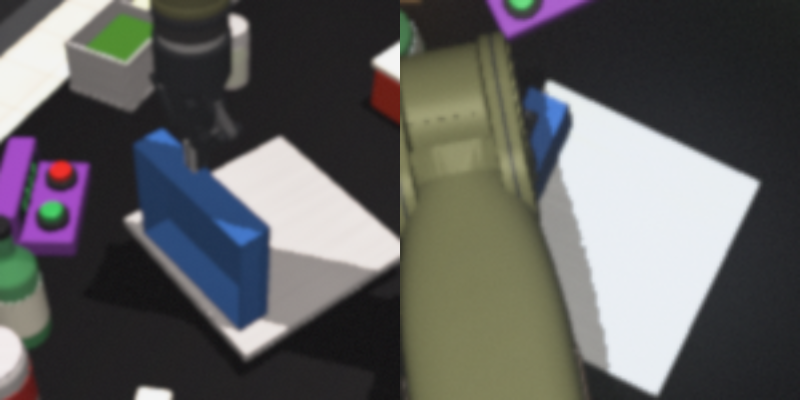

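The left crop (side) shows the finger tip at about (192,165), apparently above the pan's top wall; the pan has not tipped. I need to check the tip height.

Run:
```python
from h import *
s=bot.get_state(); c=imaging.read_camera("side"); P=cloud(c)
for dz in(0,.01,.02,.03):
    X=c["R"]@(s["eef_pos"]+[0,0,dz])+c["t"]; print(dz,(c["fx"]*X[0]/X[2]+c["cx"]).round(1),(c["fy"]*X[1]/X[2]+c["cy"]).round(1))
for v in range(216,240,2): print(v,[tuple(P[v,u].round(3)) for u in range(290,304,3)])
g=imaging.read_camera("wrist"); print(g["T_tool_cam"].round(3)); cv2.imwrite("pics/w.png",g["image"][:,:,::-1])
```

```text
0 298.2 244.6
0.01 298.1 241.4
0.02 297.9 238.1
0.03 297.8 234.8
216 [(np.float64(0.58), np.float64(0.132), np.float64(0.277)), (np.float64(0.57), np.float64(0.136), np.float64(0.284)), (np.float64(0.558), np.float64(0.144), np.float64(0.296)), (np.float64(0.556), np.float64(0.135), np.float64(0.29)), (np.float64(0.558), np.float64(0.122), np.float64(0.278))]
218 [(np.float64(0.578), np.float64(0.135), np.float64(0.274)), (np.float64(0.571), np.float64(0.136), np.float64(0.278)), (np.float64(0.561), np.float64(0.14), np.float64(0.286)), (np.float64(0.56), np.float64(0.13), np.float64(0.278)), (np.float64(0.553), np.float64(0.13), np.float64(0.281))]
220 [(np.float64(0.734), np.float64(-0.102), np.float64(-0.0)), (np.float64(0.569), np.float64(0.138), np.float64(0.275)), (np.float64(0.561), np.float64(0.14), np.float64(0.281)), (np.float64(0.555), np.float64(0.138), np.float64(0.281)), (np.float64(0.542), np.float64(0.149), np.float64(0.297))]
222 [(np.float64(0.728), np.float64(-0.092), np.float64(0.003)), (np.float64(0.572), np.float64(0.134), np.float64(0.265)), (np.float64(0.561),
[... 1959 characters left out ...]
4(0.593), np.float64(0.116), np.float64(0.198)), (np.float64(0.585), np.float64(0.117), np.float64(0.203)), (np.float64(0.581), np.float64(0.111), np.float64(0.199)), (np.float64(0.575), np.float64(0.108), np.float64(0.2)), (np.float64(0.569), np.float64(0.107), np.float64(0.202))]
238 [(np.float64(0.589), np.float64(0.122), np.float64(0.199)), (np.float64(0.584), np.float64(0.119), np.float64(0.199)), (np.float64(0.578), np.float64(0.117), np.float64(0.2)), (np.float64(0.572), np.float64(0.114), np.float64(0.2)), (np.float64(0.567), np.float64(0.11), np.float64(0.2))]
[[-0.001 -0.964 -0.265  0.066]
 [ 1.    -0.001 -0.     0.001]
 [ 0.    -0.265  0.964 -0.178]
 [ 0.     0.     0.     1.   ]]
```

View pics/w.png

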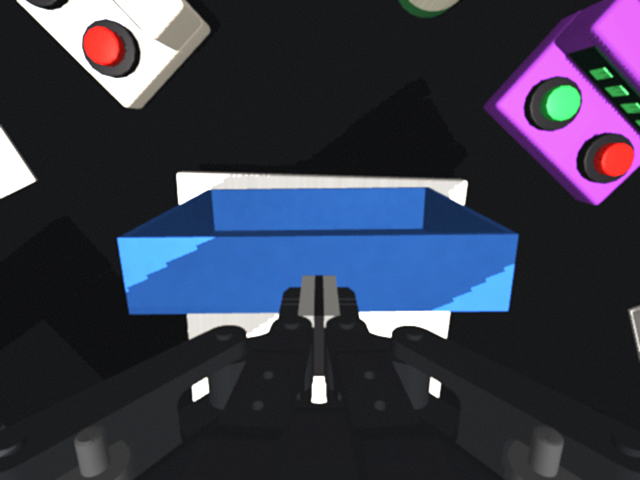

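The wrist view shows the closed fingertips at (319,278), above the pan's top wall (rows 235–312); nothing has been touched. The side depth puts the tips at z≈0.232 while the state says 0.191. I'll check this with the wrist depth.

Run:
```python
from h import *
s=bot.get_state(); w,x,y,z=s["ee_rot"]; R=Ro.from_quat([x,y,z,w]).as_matrix()
g=imaging.read_camera("wrist"); T=g["T_tool_cam"]
def wp(u,v):
    d=g["z_map"][v,u]; p=np.array([(u-g["cx"])/g["fx"]*d,(v-g["cy"])/g["fy"]*d,d]); q=T[:3,:3]@p+T[:3,3]; return q.round(4),(R@q+s["eef_pos"]).round(4)
for n,u,v in(("tip",310,279),("tip",330,279),("tip",310,285),("tip",310,300),("pantop",200,270),("pantop",450,260),("pantop mid rim",319,239),("panleft",125,240),("panright",515,236),("plat",220,325),("red",103,46),("pgreen",560,103)): print(n,u,v,*wp(u,v))
```

```text
tip 310 279 [ 0.0097 -0.0026 -0.0436] [0.5697 0.1342 0.2346]
tip 330 279 [ 0.0094  0.0052 -0.0428] [0.5767 0.1308 0.2338]
tip 310 285 [ 0.0099 -0.0025 -0.0499] [0.5699 0.1343 0.2409]
tip 310 300 [ 0.0092 -0.0022 -0.061 ] [0.5698 0.1336 0.252 ]
pantop 200 270 [ 0.0001 -0.0566 -0.0092] [0.5162 0.1465 0.2001]
pantop 450 260 [ 0.0047  0.0642 -0.0081] [0.6292 0.1035 0.1991]
pantop mid rim 319 239 [ 0.0155  0.0009 -0.0088] [0.5752 0.1382 0.1997]
panleft 125 240 [ 0.0148 -0.0916 -0.0078] [0.4898 0.1737 0.1988]
panright 515 236 [ 0.0169  0.0936 -0.0086] [0.6611 0.1031 0.1996]
plat 220 325 [-0.1143 -0.0933  0.1413] [0.4377 0.0556 0.0497]
red 103 46 [ 0.1282 -0.1669  0.1401] [0.4649 0.3076 0.0509]
pgreen 560 103 [0.0857 0.1946 0.1379] [0.7809 0.127  0.053 ]
```

The cameras agree with each other in the world frame. The real fingertips sit about 42 mm behind the reported TCP (tool z ≈ −0.042), so that offset goes into every height. I'll back off, go down and push again.

Request:
send_rows(deltas="0 20 0 0 0;0 20 0 0 0;0 12 0 0 0;0 0 0 15 0;0 0 0 15 0;0 0 0 14 0;0 -6 0 0 0;0 -6 0 0 0;0 -4 0 0 0;0 0 0 0 0")

```text
t: 6.0
eef_pos: [0.5824, 0.1563, 0.1481]
ee_rot: [0.0, 0.834, 0.551, 0.001]
wrist_force: [0.5, 0.0, -0.2]
grip_width: -0.0003
```

Request:
send_rows(deltas="0 -4 0 0 0;0 -4 0 0 0;0 -4 0 0 0;0 -4 0 0 0;0 -3 0 0 0;0 0 0 0 0")

```text
t: 6.5
eef_pos: [0.5744, 0.1391, 0.147]
ee_rot: [0.0, 0.834, 0.551, -0.0]
wrist_force: [0.3, -0.4, 0.3]
grip_width: 0.0002
```

Run:
```python
from h import *
go([]); pan()
```

```text
t 6.5 tcp [0.5744 0.1391 0.147 ] xaxis 66.9 q [ 0.24  0.4  -0.06  1.11 -0.    2.21] F [ 0.3 -0.4  0.3]
pan z [0.053 0.102 0.201 0.204]
top rect ((0.5656691789627075, 0.12366584688425064), (0.061833348125219345, 0.18938250839710236), 68.37857818603516) [[0.4659999907016754, 0.12999999523162842], [0.6420000195503235, 0.05999999865889549], [0.6650000214576721, 0.11800000071525574], [0.48899999260902405, 0.18700000643730164]]
```

Request:
send_rows(deltas="0 -4 0 0 0;0 -4 0 0 0;0 -4 0 0 0;0 -4 0 0 0;0 0 0 0 0;0 0 0 0 0")

```text
t: 7.05
eef_pos: [0.5684, 0.1248, 0.1469]
ee_rot: [-0.0, 0.834, 0.552, -0.0]
wrist_force: [-0.1, 0.2, 0.1]
grip_width: -0.0001
```

Run:
```python
from h import *
go([]); pan()
```

```text
t 7.05 tcp [0.5684 0.1248 0.1469] xaxis 66.9 q [ 0.22  0.38 -0.09  1.1   0.    2.19] F [-0.1  0.2  0.1]
pan z [0.054 0.104 0.187 0.2  ]
top rect ((0.5372117161750793, 0.09992504119873047), (0.1004520133137703, 0.15273182094097137), 65.77973937988281) [[0.44699999690055847, 0.08500000089406967], [0.5860000252723694, 0.023000000044703484], [0.6269999742507935, 0.11400000005960464], [0.4880000054836273, 0.1770000010728836]]
```

Request:
send_rows(deltas="0 -3 0 0 0;0 -3 0 0 0;0 0 0 0 0;0 0 0 0 0;0 0 0 0 0;0 0 0 0 0;0 0 0 0 0;0 0 0 0 0")

```text
t: 7.77
eef_pos: [0.5662, 0.1196, 0.1469]
ee_rot: [-0.0, 0.834, 0.552, 0.0]
wrist_force: [0.0, -0.4, -0.9]
grip_width: -0.0002
```

Request:
send_rows(deltas="0 0 0 -30 0;0 0 0 -30 0;0 0 0 -30 0")

```text
t: 8.02
eef_pos: [0.5655, 0.1195, 0.2374]
ee_rot: [-0.0, 0.834, 0.552, -0.001]
wrist_force: [1.0, 0.1, 0.3]
grip_width: -0.0002
```

Run:
```python
from h import *
go([]); c=pan(); cv2.imwrite("pics/s4.png",c["image"][:,:,::-1])
```

```text
t 8.02 tcp [0.5655 0.1195 0.2374] xaxis 67.0 q [ 0.21  0.34  0.09  1.32 -0.    2.18] F [1.  0.1 0.3]
pan z [0.004 0.056 0.086 0.092]
top rect ((0.530607283115387, 0.03305812180042267), (0.1505817174911499, 0.1946205496788025), 67.4364013671875) [[0.41200000047683716, 0.0010000000474974513], [0.5920000076293945, -0.07400000095367432], [0.6489999890327454, 0.06499999761581421], [0.4699999988079071, 0.14000000059604645]]
```

View pics/s4.png

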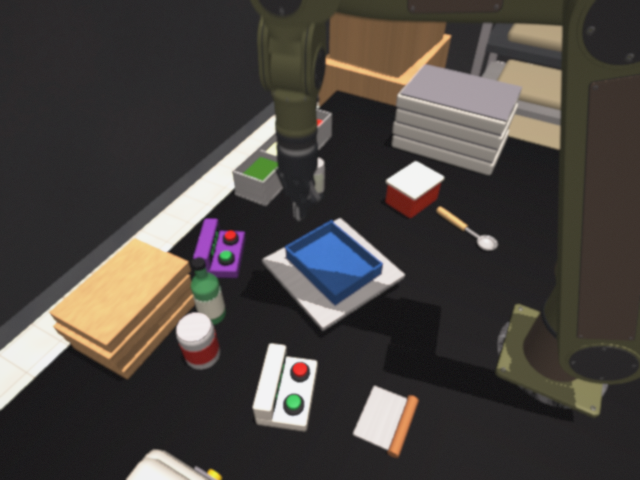

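The pan lies flat with its open side up (338,260), centred on the platform. Next I turn the tool so that the finger line is parallel to the indicator's hump, then go above the green button.

Request:
send_rows(deltas="0 0 0 -5 -0.121;0 0 0 -5 -0.121;0 0 0 -5 -0.121;0 0 0 -5 -0.121;0 0 0 0 -0.121;0 0 0 0 -0.121;0 0 0 0 -0.121;0 0 0 0 -0.121;0 0 0 0 -0.121;0 0 0 0 -0.121")

```text
t: 8.9
eef_pos: [0.5663, 0.1196, 0.2568]
ee_rot: [0.0, 0.369, 0.929, 0.0]
wrist_force: [-0.5, 0.1, 0.4]
grip_width: -0.0001
```

Request:
send_rows(deltas="0 0 0 0 -0.121;0 0 0 0 -0.121;0 0 0 0 -0.121;0 0 0 0 -0.121;0 0 0 0 -0.121;0 0 0 0 -0.121;0 0 0 0 -0.121;0 0 0 0 -0.121;0 0 0 0 -0.121;0 0 0 0 0")

```text
t: 9.73
eef_pos: [0.5663, 0.1196, 0.2568]
ee_rot: [0.0, -0.163, 0.987, 0.0]
wrist_force: [-0.2, 0.3, -0.6]
grip_width: 0.0
```

Run:
```python
from h import *
go([[.438,.375,.20]])
```

```text
t 9.73 tcp [0.5663 0.1196 0.2568] xaxis -161.2 q [ 0.21  0.34  0.14  1.37  0.   -0.12] F [-0.2  0.3 -0.6]
[0.438, 0.375, 0.2] -> [ 39.1 283.1  56.8]
```

Request:
send_rows(deltas="0 6 36 0 0;0 6 36 0 0;0 6 36 0 0;0 6 36 0 0;0 6 36 0 0;0 6 36 0 0;0 2 10 10 0;0 0 0 10 0;0 0 0 0 0")

```text
t: 10.48
eef_pos: [0.4565, 0.3207, 0.2345]
ee_rot: [-0.002, -0.162, 0.987, -0.001]
wrist_force: [-0.9, -0.8, 0.0]
grip_width: -0.0002
```

Run:
```python
from h import *
go([]); s=bot.get_state(); w,x,y,z=s["ee_rot"]; R=Ro.from_quat([x,y,z,w]).as_matrix()
g=imaging.read_camera("wrist"); T=g["T_tool_cam"]; hsv=cv2.cvtColor(g["image"],cv2.COLOR_RGB2HSV)
h,sa,v=hsv[...,0],hsv[...,1],hsv[...,2]; cv2.imwrite("pics/w5.png",g["image"][:,:,::-1])
for n,q in(("green",(h>45)&(h<80)),("red",(h<8)|(h>172))):
    k=(q&(sa>140)&(v>70)).astype(np.uint8); N,L,st,ce=cv2.connectedComponentsWithStats(k)
    for i in range(1,N):
        if st[i,4]<200: continue
        vs,us=np.nonzero(L==i); d=g["z_map"][vs,us]
        p=np.stack([(us-g["cx"])/g["fx"]*d,(vs-g["cy"])/g["fy"]*d,d],-1)@T[:3,:3].T+T[:3,3]
        W=p@R.T+s["eef_pos"]; t=W[:,2]>np.percentile(W[:,2],98)-.004; r=cv2.minEnclosingCircle(W[t][:,:2].astype(np.float32))
        print(n,ce[i].round(),st[i,4],"top z",np.percentile(W[:,2],[50,98]).round(4),"circ",np.round(r[0],4),r[1],"tool",((np.array([*r[0],.05])-s["eef_pos"])@R*1000).round(1))
```

```text
t 10.48 tcp [0.4565 0.3207 0.2345] xaxis -161.3 q [ 0.61  0.31  0.03  1.3  -0.    0.29] F [-0.9 -0.8  0. ]
green [377. 201.] 641 top z [0.0513 0.0529] circ [0.4199 0.3422] 0.050994209945201874 tool [ 27.2  32.4 184.5]
red [306. 202.] 622 top z [0.0514 0.053 ] circ [0.4351 0.3054] 0.041952572762966156 tool [ 24.5  -7.3 184.6]
red [621. 212.] 520 top z [0.0982 0.1024] circ [0.3815 0.4372] 0.13934068381786346 tool [ 33.1 134.7 184.3]
red [571. 301.] 461 top z [0.0978 0.1026] circ [0.4334 0.4366] 0.14379827678203583 tool [-15.8 117.6 184.2]
red [ 13. 415.] 442 top z [0.0509 0.3534] circ [0.4296 0.2791] 0.040773145854473114 tool [ 38.1 -30.4 184.7]
```

View pics/w5.png

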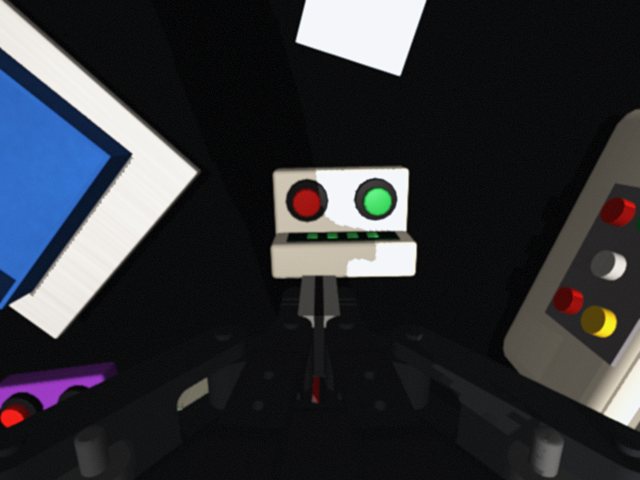

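The wrist view shows the white indicator's red button at (306,202) and its green one at (377,201). I'll cast rays through the blob centroids onto the plane z=0.052.

Run:
```python
from h import *
s=bot.get_state(); w,x,y,z=s["ee_rot"]; R=Ro.from_quat([x,y,z,w]).as_matrix()
g=imaging.read_camera("wrist"); T=g["T_tool_cam"]
for n,u,v in(("green",377,201),("red",306,202)):
    r=R@T[:3,:3]@np.array([(u-g["cx"])/g["fx"],(v-g["cy"])/g["fy"],1]); o=R@T[:3,3]+s["eef_pos"]
    X=o+r*(.052-o[2])/r[2]; print(n,X.round(4),"tool",((X-s["eef_pos"])@R*1000).round(1))
# tip & body shape: min tool-z depth vs tool x,y in the wrist view
d=g["z_map"]; vv,uu=np.mgrid[0:480,0:640]
p=np.stack([(uu-g["cx"])/g["fx"]*d,(vv-g["cy"])/g["fy"]*d,d],-1)@T[:3,:3].T+T[:3,3]
for a,b in((-.05,-.03),(-.06,-.05),(-.07,-.06),(-.08,-.07),(-.1,-.08),(-.12,-.1)):
    k=(d>0)&(p[...,2]>a)&(p[...,2]<b)&(abs(p[...,1])<.08)&(p[...,0]<.05); 
    if k.any(): print(a,b,k.sum(),"x",p[k][:,0].min().round(3),p[k][:,0].max().round(3),"y",p[k][:,1].min().round(3),p[k][:,1].max().round(3))
```

```text
green [0.4401 0.3733 0.052 ] tool [ -1.3  56.1 183.2]
red [0.4632 0.3075 0.052 ] tool [ -2.2 -13.7 183.3]
-0.05 -0.03 630 x 0.006 0.012 y -0.015 0.012
-0.06 -0.05 889 x 0.006 0.012 y -0.015 0.012
-0.07 -0.06 826 x 0.006 0.012 y -0.015 0.012
-0.08 -0.07 1493 x -0.011 0.014 y -0.03 0.025
-0.1 -0.08 14019 x -0.012 0.016 y -0.047 0.044
-0.12 -0.1 29494 x -0.008 0.019 y -0.062 0.059
```

Request:
send_rows(deltas="0 1 28 0 0;0 0 28 0 0;0 0 0 30 0;0 0 0 30 0;0 0 0 30 0;0 0 0 30 0;0 0 0 30 0;0 0 0 30 0;0 0 0 12 0;0 0 0 10 0;0 0 0 0 0;0 0 0 0 0")

```text
t: 11.58
eef_pos: [0.4399, 0.3737, 0.0353]
ee_rot: [0.0, -0.161, 0.987, 0.0]
wrist_force: [-0.5, -0.4, -0.3]
grip_width: -0.0001
```

Run:
```python
from h import *
go([[.4401,.3733,.010]])
c=imaging.read_camera("side"); cv2.imwrite("pics/s6.png",cv2.resize(c["image"][300:460,200:400,::-1],None,fx=3,fy=3))
```

```text
t 11.58 tcp [0.4399 0.3737 0.0353] xaxis -161.4 q [ 0.7   0.46 -0.28  0.83 -0.    0.38] F [-0.5 -0.4 -0.3]
[0.4401, 0.3733, 0.01] -> [-0.1 -0.4 25.3]
```

View pics/s6.png

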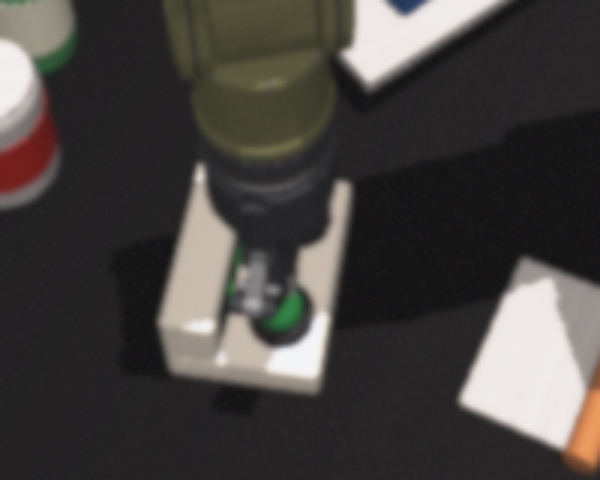

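The crop shows the closed fingers just above the green cap (280,315), clear of the hump.

Request:
send_rows(deltas="0 0 0 10 0;0 0 0 9 0;0 0 0 3 0;0 0 0 2 0;0 0 0 2 0;0 0 0 0 0")

```text
t: 12.13
eef_pos: [0.4394, 0.3745, 0.0097]
ee_rot: [0.001, -0.162, 0.987, 0.0]
wrist_force: [0.4, 0.1, 4.6]
grip_width: -0.0
```

Request:
send_rows(deltas="0 0 0 2 0;0 0 0 1 0;0 0 0 0 0")

```text
t: 12.38
eef_pos: [0.4395, 0.3746, 0.0093]
ee_rot: [0.001, -0.162, 0.987, 0.001]
wrist_force: [-4.1, -3.7, 21.5]
grip_width: 0.0003
```

Force rose to 21 N with almost no further travel, so the button is on its stop. I'll hold briefly, then release and retreat.

Request:
send_rows(deltas="0 0 0 0 0;0 0 0 -5 0;0 0 0 -15 0;0 0 0 -30 0;0 0 0 -40 0;0 0 0 -40 0;0 0 0 -40 0;0 0 -20 0 0;0 0 -30 0 0;0 0 -20 0 0;0 0 0 0 0;0 0 0 0 0")

```text
t: 13.38
eef_pos: [0.4611, 0.3071, 0.1758]
ee_rot: [-0.0, -0.162, 0.987, 0.0]
wrist_force: [0.5, 0.7, 0.0]
grip_width: 0.0004
```

Run:
```python
from h import *
go([]); c=pan(); P=cloud(c); cv2.imwrite("pics/s7.png",c["image"][:,:,::-1])
hsv=cv2.cvtColor(c["image"],cv2.COLOR_RGB2HSV); h,s,v=hsv[...,0],hsv[...,1],hsv[...,2]
for n,q,ct in(("green",(h>45)&(h<80),(.438,.375)),("red",(h<8)|(h>172),(.463,.309))):
    k=q&(s>140)&(v>40)&(np.hypot(P[...,0]-ct[0],P[...,1]-ct[1])<.03); print(n,k.sum(),np.median(P[k],0).round(4) if k.any() else"")
```

```text
t 13.38 tcp [0.4611 0.3071 0.1758] xaxis -161.4 q [ 0.59  0.32 -0.11  1.15  0.    0.26] F [0.5 0.7 0. ]
pan z [0.05  0.056 0.084 0.092]
top rect ((0.5300267934799194, 0.03345079720020294), (0.1513993889093399, 0.19335557520389557), 67.10658264160156) [[0.41200000047683716, 0.0010000000474974513], [0.5899999737739563, -0.07400000095367432], [0.6489999890327454, 0.06599999964237213], [0.4699999988079071, 0.14100000262260437]]
green 157 [0.4374 0.3773 0.0517]
red 162 [0.4602 0.3121 0.0512]
```

View pics/s7.png

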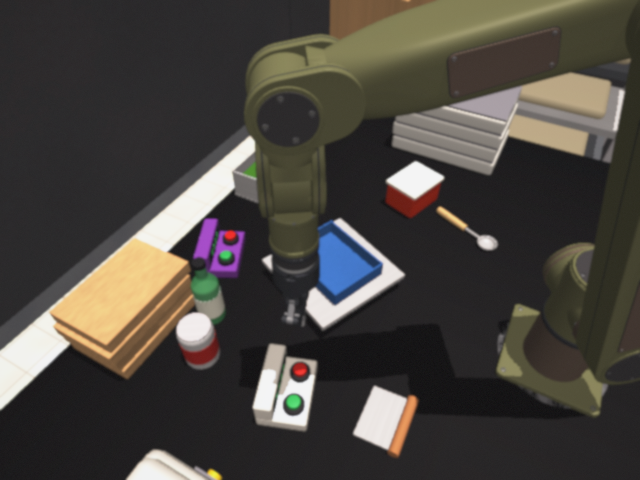

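The final view shows the pan flat on the platform (345,262). The green button is up again (293,403), the red one is up too (300,370), the other objects are in place and the arm is clear.

```bash
python3 -c "
from station import bot
print(bot.sign_off())"
```

```text
the job is handed in; nothing more can be done
None
```

I pushed the pan over and it now lies flat, open side up, on the platform. I then pressed the green tare button down to its stop, let go, and handed the job in at about 13.4 s. The hand-in reported no verdict.

**Pan:** its measured centre is (0.530, 0.033), the same as the platform's centre to about 1 mm. Its rim is about 40 mm above the platform, and the pan is well inside the edges.

**Button:** the force rose to about 21 N with no further travel, so the button reached its stop. Afterwards the green cap was back at its starting height (0.0517 m against 0.0519 m). The red button's height was also unchanged, at 0.051 m.

**Other objects:** the tub, spoon, scraper, can and bottle look unmoved in the last picture. The arm hid the shaker there, but the last time it was in full view it was in place, and the arm never went near it.

**Disagreement found:** the real fingertips sit about 42 mm behind the reported tool point. My first push therefore passed over the pan without touching it. The wrist and side depth images both showed the offset, and I allowed for it in the later moves.

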